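# Stack and lock a bayonet filter section

### The arm

A 6-joint arm with a two-finger parallel gripper is mounted at the origin on a cart in front of the work surface, level with it; the furniture and walls round the work are solid. World frame = base frame: x ahead of the robot, y to its left, z up, the work surface at z = 0. Lengths are in mm, angles in rad, forces in N, time in s.
With the tool pointing down it reaches from about 375 to 900 mm from the base axis. Payload 3.1 kg.
Tool frame: the origin (TCP) lies at the very end of the fingers, on their centre line; the grasp point (between the pads) lies 19 mm behind it; z points along the fingers, y is the line along which they close (so a half turn about z gives the same grasp; the last joint's range is limited). The gripper opens to 85 mm and grips with 20 to 120 N. Pads are 22 mm wide; open, the fingers measure 114 mm over their backs; the gripper's body (76 mm by 85 mm) begins 54 mm behind the grasp point. The pads swing forward as they close: fully open they stand 13 mm farther back than shut.
Start: joints at [1.008, 0.527, 1.433, -0, 1.181, -0.178], TCP at [233.987, 579.523, 231.31] pointing down, gripper open.
Joint ranges: [-3.08, 3.08], [-0.75, 2.2], [0.22, 2.44], [-1.43, 4.57], [0, 2.65], [-2.85, 2.85]. Speed limits (rad/s): [2.79, 2.79, 3.14, 3.14, 3.14, 3.14].

### API

Orientations are given as a unit quaternion [w, x, y, z].
In Python, from plant import ctrl gives the robot as it stands.
- The arm moves only by the tool apply_moves, never from a script. Its argument "motion" is a list of rows, each a list of 7 numbers: the gripper's target within -1 to 1 (shut at 1, half-way at 0, fully open at -1), then the shift along the tool's x, y, z as a fraction of full scale, then the turn, a rotation vector about the tool's x, y, z as a fraction of full scale. In form: [[claw, tx, ty, tz, ax, ay, az], ...]. A call has 1 to 5 rows; each row shifts and turns the commanded pose from where the row before left it, along the tool's axes as they then stand; what a row does not reach is not made up. Full scale, the value 1, is 500 mm for a shift and pi/4 rad for a turn. A row lasts 1/12 s, in which the tool goes at most 41.7 mm and 7.16 degrees, less where a joint would pass 70% of its speed; a pose out of reach is approached as far as the arm can. A call with a number of a shift or a turn outside -1 to 1 is refused whole. A call with a gripper value outside its range is refused whole. The fingers move at their own pace and stop on an object; the grip force is fixed at half the most. Time passes only in rows, so rows that do not move let the fingers close. It gives the time, the measured TCP pose, the force, the opening and the grip force at its end, in the units of the state.
- ctrl.state(): the state, without advancing time (a new reading comes with each control period).
- ctrl.camera(name): name is "side" or "top" or "wrist"; returns a dict with "image" (480x640x3 uint8, blue, green, red), "range_z" (480x640 float32, mm along the optical axis (not along the pixel's ray), 0 where there is no reading), "intrinsics" (3x3 intrinsics, pixels), "rvec" (rotation vector, rad) and "tvec" (3), from world to camera coordinates, as OpenCV has them; the wrist camera has in their place "tool_from_camera" (4x4, takes a point from camera to tool coordinates, whose origin is the TCP and whose axes are the flange's). Camera axes: x right, y down, z forward; pixel columns grow to the right and rows downward; lengths in mm; the calibration is good to about 2 mm. A picture is of the moment at which its call begins: read the wrist's pose just before it.
- ctrl.hand_in(): hands the job in; it is judged then, once.
The state is a dict: "time": time; "qpos": joint angles; "joint_vel": joint speeds; "effort": joint torques, N m; "tool_pos": TCP position; "tcp_rot": TCP orientation; "ft_force": force on the tool from outside, world axes, zero at the start; "ft_torque": the same for the moment, N m; "width": finger opening in mm; "gripper_force": force on a finger pad.
Only numpy, scipy, OpenCV 4.12 (cv2) and the standard library are available. Lean on these libraries where they do the work, as an engineer would, in place of code of your own. Each camera call takes 0.05 s, during which the arm holds its last target. There are 200 camera calls.

### The job

Put the loose filter section on top of the filter tower: set it down fully home in the tower's collar with its two foot lugs in the collar's two gaps and let go of it there. Then turn it a quarter turn clockwise (seen from above), for instance by pushing one end of its cross bar round, until it comes up against the stop, locked and upright, and leave it. Do not knock the glass beaker, the jar or the dish about.

Things in the scene. Friction and masses are not known exactly. Their poses are not given: they have to be found in the camera images.
- section_bar (a point): Loose filter section, upright, 71 mm tall, 0.35 kg: aluminium cup on a foot, with a raised black cross bar 150 long, 12 wide, 14 mm tall. Point: centre of the bar, on the axis, 64 mm above the underside. z up the axis, x along the bar. Pinch the bar at its middle from above; its ends overhang the cup and can be pushed. Same either way round (half turn).
- section_foot (a point): Same section: centre of its underside, same axes. Foot: two lugs along +x and -x, right under the bar's ends, 7 mm thick, 26 wide, reaching 34 mm from the axis; then a neck 54 mm across, a flange 88 mm across (underside at 14.5, top at 18.5 mm), the open cup 66 mm across, rim at 40 mm (17 mm below the bar). Posts 29 mm either side of the axis carry the bar.
- mount (a point): Filter tower, fixed, on a round steel foot 120 mm across. Point: centre of its bayonet collar at the height of the rim, 61 mm above the worktop. z up, x = line of the two gaps. Collar 90 mm across outside, 79 inside, dark floor 16 mm below the rim. A section fully home rests with its flange on the rim, bar centre 49.5 mm above this point; it enters if centred within about 2 mm, bar along x within 0.2 rad.
- collar_gap (a point): Middle of the +x gap in the collar, 34 mm from the axis, at rim height; a like gap lies opposite (-x). Each is open from above over 80 degrees, so a lug drops in. The rest of the collar is covered by two grey tabs, 5 mm thick, flush with the rim, reaching in to 29 mm from the axis; the lugs slide beneath them.
- collar_rib (a point): Small upright rib outside the collar at +y, 47 mm from the axis (its twin is at -y). Turned clockwise from above, the section meets a fixed stop with its bar over the ribs (along y, within 0.1 rad). Only friction resists until then, about 1 to 5 N at the bar's end; anticlockwise it is blocked after about 0.5 rad.
- beaker: 100 ml glass beaker, 55 mm in diameter, 66 mm tall, loose, a bystander in front between the tower and the section. Origin at the centre of its underside, z up.
- jar: Amber glass jar with dark screw lid, 69 mm in diameter, 100 mm tall, loose, a bystander at the back. Origin at the centre of its underside, z up.
- dish: Small round dish, 36 mm in diameter, 11 mm tall, loose, a bystander behind between the tower and the section. Origin at the centre of its underside, z up.
Not all that is in view belongs to the job. Leave any red look-alike of the part that bears mount alone.

How it is judged (in metres and radians):
On the way:
1. the section is fully home on the collar, lugs in the gaps (bar within 0.45 rad of the gap line), let go (horizontal distance between section_bar and mount below 0.005 m and z of section_bar in the frame of mount below 0.0525 m and angle between section_bar's own z axis and vertical below 0.06 rad and angle between the x axis of section_bar and the x axis of mount, either way round below 0.45 rad and contact force between the fingers and section below 0.1 N), for 0.2 s.
At the end, for the whole second after the job is handed in: The section stands upright (within 0.06 rad), flange down on the collar's rim (bar centre 46.5 to 52.5 mm above it), centred within 5 mm, and turned to its stop: bar within 0.2 rad of the collar's y axis, lugs under the tabs (horizontal distance between section_bar and mount below 0.005 m and z of section_bar in the frame of mount between 0.0465 and 0.0525 m and angle between section_bar's own z axis and vertical below 0.06 rad and angle between the x axis of section_bar and the y axis of mount, either way round below 0.2 rad); the robot touches nothing.
It fails at once if the beaker, jar or dish is pushed more than 30 mm from its place (distance of any of beaker, jar, dish from where it was at the start of the episode above 0.03 m).
It fails at once if the beaker or the jar is tipped over (angle between any of beaker, jar's own z axis and vertical above 0.6 rad).
It also fails if it takes over 61 s, if anything falls off the work surface, if the arm or the gripper's body presses on something with over 40 N, if the wrist force passes 120 N, or if a joint passes its speed limit or range.

## Working session

There is one attempt and no reset: what is moved stays moved. The work goes in short steps, Python scripts to look and compute and a tool call to move; the robot and the scene stay as the last step left them, time stands still between calls to the robot, and variables do not carry over. Pictures are saved under pics/ and viewed, at most 12 in all, crops included, and the job is handed in when it is done.

Besides the shell and the picture viewer there is one more tool, called as a command line: name --pt "numbers of a row" for each row, then --argument value for the rest. apply_moves: Moves the arm, as the interface text tells. Its arguments: {"type":"object","properties":{"motion":{"type":"array","items":{"type":"array","items":{"type":"number","minimum":-1,"maximum":1}}}},"required":["motion"]}

```bash
mkdir -p pics; ls
cat > h.py <<'E'
import numpy as np, cv2
from plant import ctrl
def grab(n):
    s=ctrl.state(); c=ctrl.camera(n); c['s']=s
    np.savez(n+'.npz',**{k:v for k,v in c.items() if k!='s'},tool_pos=s['tool_pos'],tcp_rot=s['tcp_rot'])
    return c
def Rq(q):
    from scipy.spatial.transform import Rotation as R
    return R.from_quat([q[1],q[2],q[3],q[0]]).as_matrix()
def pose(c):  # world_from_camera R,t
    if 'rvec' in c:
        R=cv2.Rodrigues(np.array(c['rvec'],float))[0]; return R.T, -R.T@np.array(c['tvec'],float).ravel()
    s=c['s']; T=np.array(c['tool_from_camera']); Rw=Rq(s['tcp_rot'])
    return Rw@T[:3,:3], Rw@T[:3,3]+np.array(s['tool_pos'])
def cloud(c):
    K=np.array(c['intrinsics']);z=c['range_z'];v,u=np.mgrid[:480,:640]
    p=np.stack([(u-K[0,2])/K[0,0]*z,(v-K[1,2])/K[1,1]*z,z],-1); R,t=pose(c)
    return p@R.T+t
def ray(c,uv,h):
    K=np.array(c['intrinsics']);R,t=pose(c);uv=np.atleast_2d(np.asarray(uv,float))
    d=np.c_[(uv[:,0]-K[0,2])/K[0,0],(uv[:,1]-K[1,2])/K[1,1],np.ones(len(uv))]@R.T
    return t+d*((h-t[2])/d[:,2])[:,None]
E
python3 - <<'E'
from h import *
for n in ['top','side']:
    c=grab(n); cv2.imwrite(f'pics/{n}0.png',c['image']); print(n,pose(c)[1],c['intrinsics'][0])
s=ctrl.state();print(s); print(Rq(s['tcp_rot']))
E
```

```text
pics
top [513.36811361  38.87796626 982.65713152] [570.76932271   0.         322.5808081 ]
side [ 308.35066608 -825.43543543  803.32038295] [562.09104318   0.         326.87398206]
{'time': 0.1, 'qpos': array([ 1.00851353e+00,  5.28366810e-01,  1.43376345e+00, -1.73848644e-05,
        1.18142632e+00, -1.78509105e-01]), 'joint_vel': array([ 0.00264335, -0.00263811, -0.00264251,  0.00125358, -0.00154408,
        0.00051844]), 'effort': array([-2.67077749e-04, -4.43301630e+01, -1.78586000e+01, -2.67610867e-04,
        3.91760375e-03,  7.77854154e-06]), 'tool_pos': array([233.64696047, 578.98896467, 230.43882394]), 'tcp_rot': array([-3.47961216e-04,  1.90708111e-01,  9.81646297e-01, -9.18277989e-04]), 'ft_force': array([ 0.45310857, -0.10789753,  0.75527237]), 'ft_torque': array([0.02367982, 0.01058189, 0.05250196]), 'gripper_force': 0.0, 'width': 85.58913118113935}
[[-9.27260590e-01  3.74415184e-01 -1.03339580e-03]
 [ 3.74416462e-01  9.27259146e-01 -1.67013032e-03]
 [ 3.32903556e-04 -1.93556643e-03 -9.99998071e-01]]
```

View pics/top0.png

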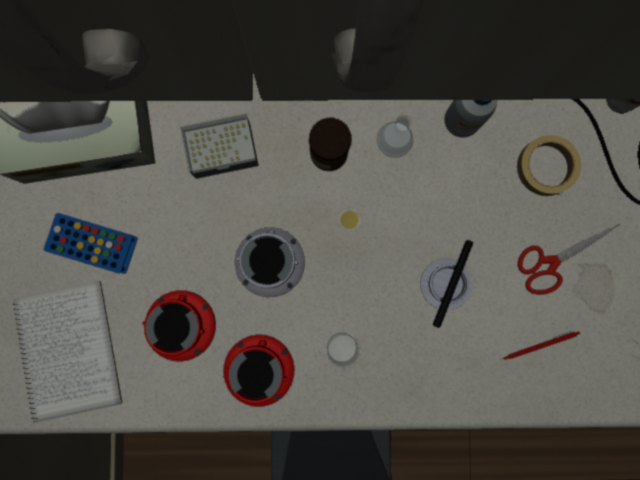

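View pics/side0.png

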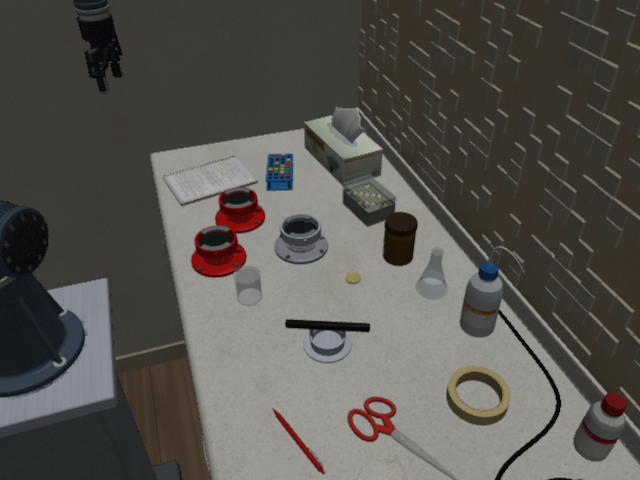

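The top view shows the steel tower at (269,261), with red look-alikes at (180,325) and (259,370). The section's bar runs from (469,242) to (437,325). The beaker is at (343,348), the dish at (349,219) and the jar at (330,140). Now measuring the tower and the bar.

```bash
cat > meas.py <<'E'
from h import *
def bar(c,roi,h=71,thr=45):
    x0,y0,x1,y1=roi; g=c['image'].max(2); m=np.zeros_like(g); m[y0:y1,x0:x1]=(g[y0:y1,x0:x1]<thr)
    n,l,st,_=cv2.connectedComponentsWithStats(m); k=1+np.argmax(st[1:,4]); v,u=np.where(l==k)
    p=ray(c,np.c_[u,v],h)[:,:2].astype(np.float32); (cx,cy),(w,hh),a=cv2.minAreaRect(p)
    b=cv2.boxPoints(((cx,cy),(w,hh),a)); e=[b[1]-b[0],b[2]-b[1]]; e=max(e,key=np.linalg.norm)
    return cx,cy,w,hh,np.arctan2(e[1],e[0])%np.pi
def circ(p):
    A=np.c_[2*p,np.ones(len(p))]; x=np.linalg.lstsq(A,(p**2).sum(1),rcond=None)[0]
    return x[0],x[1],np.sqrt(x[2]+x[0]**2+x[1]**2)
def mount(c,guess):
    P=cloud(c); d=np.hypot(P[...,0]-guess[0],P[...,1]-guess[1])
    m=((d<60)&(P[...,2]>55)&(P[...,2]<68)&(d>20)).astype(np.uint8)
    m=cv2.morphologyEx(m,cv2.MORPH_OPEN,np.ones((3,3),np.uint8)); z=np.median(P[...,2][m>0])
    cn=max(cv2.findContours(m,0,1)[0],key=len)[:,0]
    p=ray(c,cn,61)[:,:2]; r=circ(p)
    for _ in range(5):
        e=abs(np.hypot(*(p-r[:2]).T)-r[2]); p=p[e<max(1.5,np.percentile(e,85))]; r=circ(p)
    return r,z
def gaps(c,cen):
    # dark fraction at radius 32..37 vs angle
    K=np.array(c['intrinsics']);R,t=pose(c);g=c['image'].max(2)
    a=np.deg2rad(np.arange(0,360,2)); out=[]
    for r in (31,33,35,37):
        w=np.c_[cen[0]+r*np.cos(a),cen[1]+r*np.sin(a),np.full(len(a),61.)]
        q=(w-t)@R; uv=(q[:,:2]/q[:,2:])*[K[0,0],K[1,1]]+[K[0,2],K[1,2]]
        out.append(cv2.remap(g,uv[:,0].astype(np.float32),uv[:,1].astype(np.float32),1).ravel())
    return np.array(out)
E
python3 - <<'E'
from meas import *
c=grab('top'); P=cloud(c)
for uv in [(300,150),(453,283),(238,261),(343,348),(349,219),(330,140)]: print(uv,P[uv[1],uv[0]])
print('bar',bar(c,(415,225,490,340)))
g=ray(c,(269,261),61)[0]; r,z=mount(c,g); print('mount',g,r,z)
G=gaps(c,r[:2])
for i in range(4): print(' '.join(map(str,G[i])))
for n,uv,h in [('beaker',(343,348),66),('dish',(349,219),11),('jar',(330,137),100)]: print(n,ray(c,uv,h))
s=grab('side'); P=cloud(s)
print('side bar',bar(s,(275,310,380,340),h=64)); print(mount(s,r[:2]))
cv2.imwrite('pics/t1.png',cv2.resize(c['image'][200:320,210:330],None,fx=5,fy=5,interpolation=2))
E
```

```text
(300, 150) [7.63480071e+02 6.50862365e+01 6.17428452e-01]
(453, 283) [ 527.84925608 -179.69425934   73.04189444]
(238, 261) [568.84646174 170.63951145  14.74217239]
(343, 348) [ 4.20135780e+02 -6.45522878e+00  5.60160517e-02]
(349, 219) [640.76527536 -19.12483544   3.72849422]
(330, 140) [753.98237546  15.05423859 100.02659801]
bar (527.8233642578125, -179.67022705078125, 16.96521759033203, 147.05352783203125, np.float32(2.7567341))
mount [565.82462465 114.36328804  61.        ] (np.float64(567.6763733022291), np.float64(118.06859294439232), np.float64(43.955693834365526)) 61.09373669238602
9 10 10 10 10 10 10 10 9 10 10 10 10 10 11 15 24 38 51 62 64 65 65 66 65 66 64 65 66 65 66 66 64 65 66 66 66 65 66 66 65 66 66 66 67 67 67 66 66 66 66 66 65 64 65 65 66 66 65 66 67 66 66 66 65 65 63 58 47 31 19 13 10 8 9 10 10 10 10 10 9 9 9 9 10 10 10 11 11 10 9 10 10 10 10 9 10 10 11 10 9 10 11 11 11 17 29 46 60 65 67 67 66 66 67 67 68 68 65 64 66 67 69 68 67 67 68 68 67 67 67 68 68 68 69 69 69 69 68 67 67 66 66 67 69 68 67 67 67 67 68 68 67 67 68 67 68 63 57 40 23 15 12 11 10 10 9 10 10 10 11 1
[... 1311 characters left out ...]
22 23 23 20 21 22 21 21 23 24 23 23 23 20 18 17 16 16 15 17 19 19 17 15 19 19 17 17 18 17 21 30 44 61 70 71 71 72 72 72 72 72 72 72 72 72 72 72 72 72 72 72 72 72 72 72 72 72 71 72 72 72 72 72 72 72 72 72 72 72 72 72 72 72 72 72 72 73 72 72 72 71 69 58 44 34 29 29 29 30 30 31 29 26 28 27 24 25 28 30 30 28 28 29 30
beaker [[426.39275606  -3.41284318  66.        ]]
dish [[639.81896614 -18.69398922  11.        ]]
jar [[758.81824132  15.00915498 100.        ]]
side bar (525.8416137695312, -184.05613708496094, 21.031002044677734, 147.6824188232422, np.float32(2.7394724))
((np.float64(563.7490553242551), np.float64(104.91050976870861), np.float64(38.28283510900176)), np.float64(58.800924710210495))
```

View pics/t1.png

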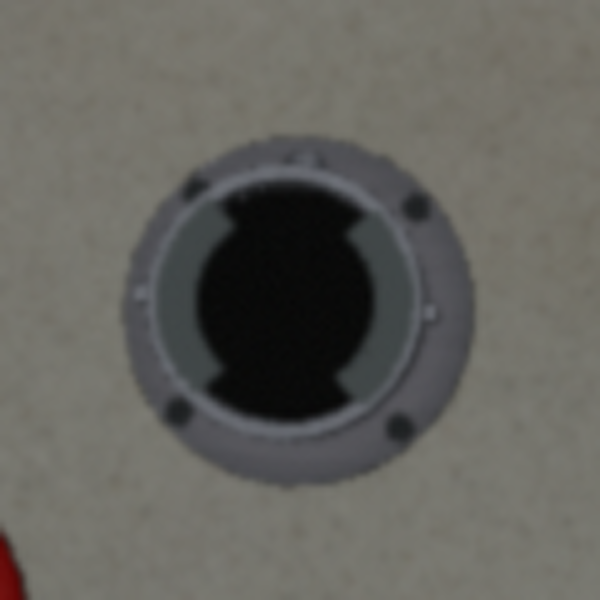

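The crop shows the collar centred near pixel (267,259). The gaps point up and down in the image, about -4° in world yaw, and the ribs at left and right agree. I'm moving above the tower for a close look first.

apply_moves --pt "-1 -0.064 -0.04 0 0 0 0" --pt "-1 -0.064 -0.04 0 0 0 0" --pt "-1 -0.064 -0.04 0 0 0 0" --pt "-1 -0.064 -0.04 0 0 0 0" --pt "-1 -0.064 -0.04 0 0 0 0"

```text
time: 0.62
tool_pos: [345.4, 425.4, 231.2]
tcp_rot: [-0.0, 0.19, 0.982, -0.0]
ft_force: [0.7, 0.5, 0.1]
width: 85.0
gripper_force: 0.0
```

apply_moves --pt "-1 -0.064 -0.04 0 0 0 0" --pt "-1 -0.064 -0.04 0 0 0 0" --pt "-1 -0.064 -0.04 0 0 0 0" --pt "-1 -0.064 -0.04 0 0 0 0" --pt "-1 -0.064 -0.04 0 0 0 0"

```text
time: 1.03
tool_pos: [456.5, 272.6, 231.3]
tcp_rot: [-0.0, 0.191, 0.982, 0.0]
ft_force: [0.3, 0.4, -0.1]
width: 85.3
gripper_force: 0.0
```

apply_moves --pt "-1 -0.064 -0.04 0 0 0 0" --pt "-1 -0.064 -0.04 0 0 0 0" --pt "-1 -0.064 -0.04 0 0 0 0" --pt "-1 -0.064 -0.04 0 0 0 0" --pt "-1 -0.064 -0.04 0 0 0 0"

```text
time: 1.45
tool_pos: [567.4, 119.9, 231.2]
tcp_rot: [-0.0, 0.191, 0.982, 0.0]
ft_force: [0.1, 0.8, -0.3]
width: 85.5
gripper_force: 0.0
```

apply_moves --pt "-1 0 0 0 0 0 0" --pt "-1 0 0 0 0 0 0" --pt "-1 0 0 0 0 0 0"

```text
time: 1.7
tool_pos: [566.0, 121.7, 230.9]
tcp_rot: [-0.001, 0.191, 0.982, 0.0]
ft_force: [0.9, 0.7, -1.0]
width: 85.1
gripper_force: 0.0
```

Run:
```python
from meas import *
c=grab('wrist'); s=c['s']; print(s['tool_pos'],s['time'],s['qpos']); print(c['tool_from_camera'],c['intrinsics'])
cv2.imwrite('pics/w1.png',c['image'])
r,z=mount(c,(567,118)); print(r,z)
```

```text
[565.98076755 121.69808835 230.86272396] 1.7 [ 1.85866914e-02  4.66445650e-01  1.55008968e+00  5.89558028e-04
  1.12682293e+00 -1.16788319e+00]
[[ 4.89637543e-04 -9.61552261e-01 -2.74621576e-01  6.98289775e+01]
 [ 9.99999688e-01  6.40936068e-04 -4.61202418e-04 -5.42546587e-01]
 [ 6.19485100e-04 -2.74621264e-01  9.61552275e-01 -1.43083684e+02]
 [ 0.00000000e+00  0.00000000e+00  0.00000000e+00  1.00000000e+00]] [[407.33537919   0.         325.1615492 ]
 [  0.         407.33537919 239.57116869]
 [  0.           0.           1.        ]]
(np.float64(565.9936066739573), np.float64(118.63047417435678), np.float64(44.30418221418133)) 61.326512907801146
```

View pics/w1.png

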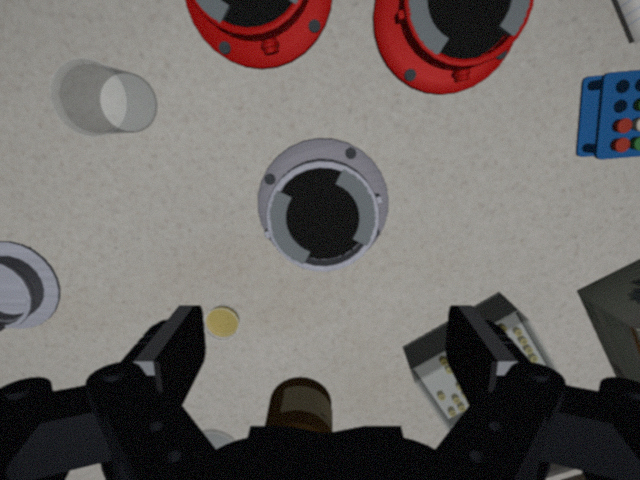

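The wrist view has the tower in the centre at (323,215), with its tabs left and right. Refining from the tab arcs and gap edges, in the wrist and top images.

```bash
cat >> meas.py <<'E'
def load(n):
    d=dict(np.load(n+'.npz')); d['s']={'tool_pos':d.pop('tool_pos'),'tcp_rot':d.pop('tcp_rot')}; return d
def proj(c,w):
    K=np.array(c['intrinsics']);R,t=pose(c); q=(w-t)@R
    return (q[:,:2]/q[:,2:])*[K[0,0],K[1,1]]+[K[0,2],K[1,2]]
def tabfit(c,cen,gap=-0.07):
    g=cv2.GaussianBlur(c['image'].max(2),(3,3),0); cen=np.array(cen[:2],float)
    rr=np.arange(22,36,.25)
    for it in range(5):
        pts=[]
        for a in np.r_[np.linspace(-.65,.65,40)+gap+np.pi/2,np.linspace(-.65,.65,40)+gap-np.pi/2]:
            w=np.c_[cen[0]+rr*np.cos(a),cen[1]+rr*np.sin(a),np.full(len(rr),61.)]; uv=proj(c,w).astype(np.float32)
            p=cv2.remap(g,uv[:,0].copy(),uv[:,1].copy(),1).ravel().astype(float)
            i=np.argmax(p>.5*(p.min()+np.percentile(p,85))); pts.append(w[i,:2])
        x=circ(np.array(pts)); cen=np.array(x[:2])
    a=np.arange(0,2*np.pi,np.pi/360); w=np.c_[cen[0]+34*np.cos(a),cen[1]+34*np.sin(a),np.full(len(a),61.)]
    uv=proj(c,w).astype(np.float32); p=cv2.remap(g,uv[:,0].copy(),uv[:,1].copy(),1).ravel().astype(float)
    b=(p>.5*(p.min()+np.percentile(p,80))); e=np.where(b!=np.roll(b,1))[0]/2
    b2=b-b.mean(); ph=-np.angle((b2*np.exp(-2j*a)).sum())/2
    return x,e,ph+np.pi/2
E
python3 - <<'E'
from meas import *
for n,c0 in [('wrist',(566,118.6)),('top',(567.7,118))]: print(n,tabfit(load(n),c0))
E
```

```text
wrist ((np.float64(566.4120495025528), np.float64(118.18428300103506), np.float64(28.784503952543957)), array([  1. ,   2. ,  34. , 137.5, 214. , 318.5, 325. , 327. , 337.5,
       343. ]), np.float64(3.0884920141825996))
top ((np.float64(567.8113291601617), np.float64(118.31929938489634), np.float64(28.844039601849964)), array([ 34. , 137.5, 214. , 317.5]), np.float64(3.0630528372500483))
```

apply_moves --pt "-1 -0.0192 -0.0738 0.01 0 0 0" --pt "-1 -0.0192 -0.0738 0.01 0 0 0" --pt "-1 -0.0192 -0.0738 0.01 0 0 0" --pt "-1 -0.0192 -0.0738 0.01 0 0 0"

```text
time: 2.08
tool_pos: [545.9, -28.7, 211.3]
tcp_rot: [-0.0, 0.189, 0.982, 0.0]
ft_force: [0.0, 0.4, 0.6]
width: 85.3
gripper_force: 0.0
```

apply_moves --pt "-1 -0.0192 -0.0738 0.01 0 0 0" --pt "-1 -0.0192 -0.0738 0.01 0 0 0" --pt "-1 -0.0192 -0.0738 0.01 0 0 0" --pt "-1 -0.0192 -0.0738 0.01 0 0 0"

```text
time: 2.42
tool_pos: [526.8, -180.4, 191.3]
tcp_rot: [-0.0, 0.189, 0.982, 0.0]
ft_force: [1.2, -0.3, 0.1]
width: 85.3
gripper_force: 0.0
```

apply_moves --pt "-1 0 0 0 0 0 0" --pt "-1 0 0 0 0 0 0" --pt "-1 0 0 0 0 0 0"

```text
time: 2.67
tool_pos: [527.1, -179.1, 191.3]
tcp_rot: [-0.0, 0.19, 0.982, 0.001]
ft_force: [0.1, -0.3, 1.1]
width: 85.5
gripper_force: 0.0
```

Run:
```python
from meas import *
c=grab('wrist'); s=c['s']; print(s['tool_pos'],s['time'],s['qpos'])
cv2.imwrite('pics/w2.png',c['image']); uv=proj(c,np.array([[527.5,-181,71]]))[0]; print(uv)
u,v=map(int,uv); print(bar(c,(u-40,v-150,u+40,min(v+100,300))))
```

```text
[ 527.064595   -179.14435095  191.3027623 ] 2.6667 [-5.28725921e-01  4.87771064e-01  1.64630242e+00  7.44215018e-04
  1.00877203e+00 -1.71715093e+00]
[323.68974705 233.5997006 ]
(514.2523803710938, -176.60922241210938, 12.253778457641602, 122.9638671875, np.float32(2.7491488))
```

View pics/w2.png

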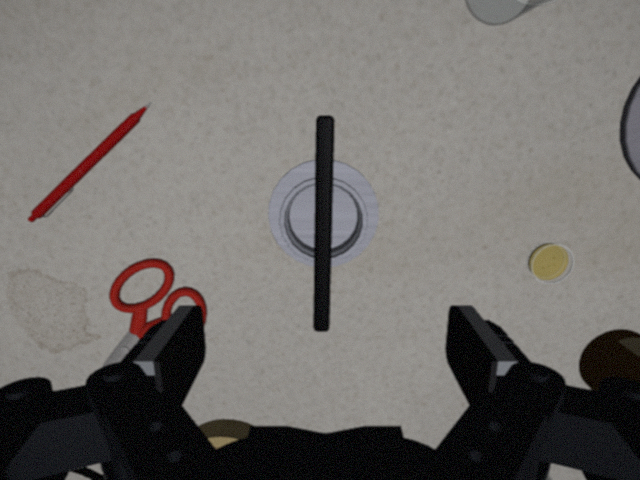

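The bar fills (313–334, 115–331), lined up with the tool to within about 1°. My search window cut it off, so I'm re-measuring.

Run:
```python
from meas import *
c=load('wrist'); b=bar(c,(270,90,370,350)); print(b, ray(c,[(325,115),(320.5,331)],71).mean(0))
# flange circle z=18.5, section axis cross-check: cup rim cloud
P=cloud(c); m=(abs(P[...,2]-18.5)<4)&(np.hypot(P[...,0]-527,P[...,1]+180)<60); cn=max(cv2.findContours(cv2.morphologyEx(m.astype(np.uint8),3,np.ones((9,9))),0,1)[0],key=len)[:,0]; print(circ(ray(c,cn,18.5)[:,:2]))
Rw=Rq(c['s']['tcp_rot']); print((np.r_[b[0]-527.5,b[1]+181,0]@Rw))
```

```text
(525.3953857421875, -181.2214813232422, 12.253778457641602, 147.08352661132812, np.float32(2.7491488)) [ 525.5868149  -181.02679553   71.        ]
(np.float64(531.4144189609129), np.float64(-167.43688741047288), np.float64(28.89572162045136))
[ 1.86959048e+00 -9.91506309e-01  1.34756997e-03]
```

apply_moves --pt "-1 0.0012 -0.002 0.072 0 0 0" --pt "-1 0 0 0.072 0 0 0" --pt "-1 0 0 0.072 0 0 0" --pt "-1 0 0 0.072 0 0 0" --pt "-1 0 0 0 0 0 0"

```text
time: 3.13
tool_pos: [522.1, -176.7, 40.8]
tcp_rot: [-0.007, 0.189, 0.982, 0.003]
ft_force: [-0.9, 0.8, 0.5]
width: 85.5
gripper_force: 0.0
```

apply_moves --pt "1 0 0 0 0 0 0" --pt "1 0 0 0 0 0 0" --pt "1 0 0 0 0 0 0" --pt "1 0 0 0 0 0 0" --pt "1 0 0 0 0 0 0"

```text
time: 3.55
tool_pos: [527.8, -182.1, 49.7]
tcp_rot: [0.002, 0.191, 0.982, -0.001]
ft_force: [0.6, -0.2, -0.5]
width: 25.4
gripper_force: 0.0
```

apply_moves --pt "1 0 0 0 0 0 0" --pt "1 0 0 0 0 0 0" --pt "1 0 0 0 0 0 0" --pt "1 0 0 0 0 0 0" --pt "1 0 0 0 0 0 0"

```text
time: 3.97
tool_pos: [527.3, -181.7, 49.0]
tcp_rot: [0.001, 0.191, 0.982, -0.0]
ft_force: [-0.4, 2.3, 8.5]
width: 10.6
gripper_force: 60.0
```

apply_moves --pt "1 0 0 -0.03 0 0 0" --pt "1 0 0 -0.06 0 0 0" --pt "1 0 0 -0.06 0 0 0" --pt "1 0 0 -0.05 0 0 0" --pt "1 0 0 0 0 0 0"

```text
time: 4.38
tool_pos: [529.1, -183.1, 151.9]
tcp_rot: [0.005, 0.191, 0.982, -0.002]
ft_force: [1.2, -1.1, -4.0]
width: 10.8
gripper_force: 59.2
```

apply_moves --pt "1 0 0 0 0 0 0" --pt "1 0 0 0 0 0 0" --pt "1 0 0 0 0 0 0"

```text
time: 4.63
tool_pos: [524.9, -180.7, 145.4]
tcp_rot: [-0.002, 0.191, 0.982, 0.001]
ft_force: [-0.2, 0.4, -4.1]
width: 10.4
gripper_force: 59.2
```

Run:
```python
from meas import *
c=grab('wrist'); s=c['s']; print(s['tool_pos'],s['width'],s['gripper_force'],s['ft_force'],s['ft_torque'])
print(np.mean([[ctrl.state()['tool_pos']] for _ in range(5)],0))
cv2.imwrite('pics/w3.png',c['image'])
g=load('top')
```

```text
[ 524.887101   -180.74783923  145.39961023] 10.423969949666539 59.15737688541412 [-0.24297202  0.38193355 -4.06294238] [ 0.02706844 -0.06202273 -0.01657124]
[[ 525.02819961 -180.810853    145.32380012]]
```

View pics/w3.png

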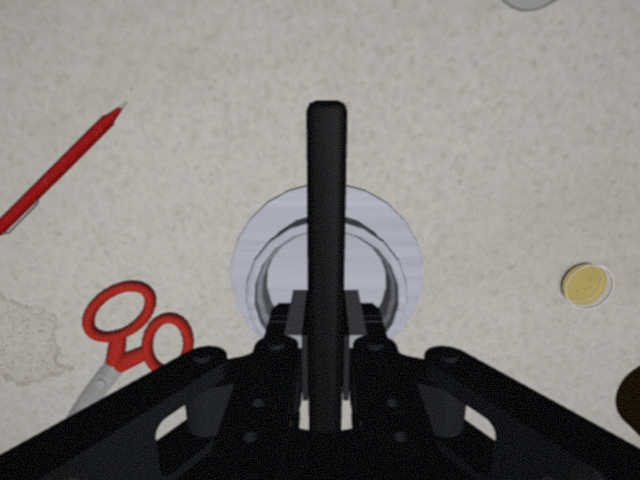

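The bar is held square between the pads; its free end is at (327,100). Checking where the section's axis sits relative to the tool.

Run:
```python
from meas import *
c=load('wrist'); T=c['tool_from_camera'];K=c['intrinsics']
def tool(u,v,z):
    d=T[:3,:3]@np.array([(u-K[0,2])/K[0,0],(v-K[1,2])/K[1,1],1]); return (T[:3,3]+d*(z-T[2,3])/d[2])
g=c['image'].max(2); print(g[92:112,327]); print(g[150,300:352])
for zz in (-23.7,-21.7): print('end',tool(327,100.5,zz), 'mid edges', tool(308,150,zz),tool(346,150,zz))
P=cloud(c); R=Rq(c['s']['tcp_rot']); Q=(P-c['s']['tool_pos'])@R
for u,v in [(327,110),(327,160),(327,220),(250,230),(400,230),(250,290),(405,290)]: print((u,v),Q[v,u])
# flange outer edge points, flange top at tool z = -23.7+71-18.5
m=((abs(Q[...,2]-29)<6)&(np.hypot(Q[...,0],Q[...,1])<60)).astype(np.uint8); cn=max(cv2.findContours(m,0,1)[0],key=len)[:,0]
cn=cn[(cn[:,1]<285)&(abs(cn[:,0]-327)>26)]
p=np.array([tool(u,v,28.8)[:2] for u,v in cn]); hull=cv2.convexHull(p.astype(np.float32))[:,0]; r=circ(hull)
for _ in range(6):
    e=abs(np.hypot(*(hull-r[:2]).T)-r[2]); hull=hull[e<=max(.7,np.percentile(e,85))]; r=circ(hull)
print(r,len(hull))
```

```text
[174 174 181 174 179 175 178 166 106  34   8  19  19  27  21  29  35  30
  34  40]
[179 186 175 179 176 158 119  66  21  21  24  20  20  19  27  32  36  33
  34  37  30  34  24  36  36  30  41  40  35  42  44  38  40  42  43  45
  43  41  40  37  31  30  31  17  26  51 100 147 168 175 181 181]
end [ 75.90228493  -0.10854216 -23.7       ] mid edges [ 62.44730904  -5.53449013 -23.7       ] [ 62.45304315   5.36356725 -23.7       ]
end [ 76.00400168  -0.10127958 -21.7       ] mid edges [ 62.32361878  -5.61812676 -21.7       ] [ 62.32944895   5.46250238 -21.7       ]
(327, 110) [ 73.38006435  -0.10504447 -23.93091572]
(327, 160) [ 59.52687202  -0.07598002 -22.54979112]
(327, 220) [ 41.48259618  -0.04318559 -22.11217822]
(250, 230) [ 24.71064889 -33.65007233  30.1340245 ]
(400, 230) [24.83586122 32.18525449 29.81730641]
(250, 290) [  5.40365606 -30.79654149   8.66651675]
(405, 290) [ 5.54357035 31.41107906  8.44695692]
(np.float64(2.073507852508548), np.float64(-0.5738842040497971), np.float64(43.88539365411973)) 16
```

apply_moves --pt "1 0.0147 0.0587 0 0 0 0" --pt "1 0.0147 0.0587 0 0 0 0" --pt "1 0.0147 0.0587 0 0 0 0" --pt "1 0.0147 0.0587 0 0 0 0" --pt "1 0.0147 0.0587 0 0 0 0"

```text
time: 5.1
tool_pos: [546.4, -30.3, 145.7]
tcp_rot: [-0.002, 0.191, 0.982, 0.0]
ft_force: [0.6, 0.2, -2.9]
width: 11.2
gripper_force: 59.3
```

apply_moves --pt "1 0.0147 0.0587 0 0 0 0" --pt "1 0.0147 0.0587 0 0 0 0" --pt "1 0.0147 0.0587 0 0 0 0" --pt "1 0.0147 0.0587 0 0 0 0" --pt "1 0.0147 0.0587 0 0 0 0"

```text
time: 5.52
tool_pos: [567.2, 119.6, 145.5]
tcp_rot: [-0.002, 0.191, 0.982, -0.0]
ft_force: [0.4, 0.1, -4.8]
width: 10.6
gripper_force: 59.3
```

apply_moves --pt "1 0 0 0 0 0 -0.1" --pt "1 0 0 0 0 0 -0.1" --pt "1 0 0 0 0 0 -0.1" --pt "1 0 0 0 0 0 -0.098" --pt "1 0 0 0 0 0 0"

```text
time: 5.93
tool_pos: [567.1, 118.3, 145.5]
tcp_rot: [-0.002, 0.035, 0.999, -0.0]
ft_force: [0.0, 0.2, -4.4]
width: 10.6
gripper_force: 59.5
```

apply_moves --pt "1 0 0 0 0 0 0" --pt "1 0 0 0 0 0 0" --pt "1 0 0 0 0 0 0" --pt "1 0 0 0 0 0 0" --pt "1 0 0 0 0 0 0"

```text
time: 6.35
tool_pos: [568.2, 118.0, 147.3]
tcp_rot: [-0.0, 0.036, 0.999, 0.0]
ft_force: [-0.1, -0.2, -2.8]
width: 10.7
gripper_force: 59.5
```

Run:
```python
from meas import *
for k in range(4):
    c=grab('top'); s=c['s']; print(s['tool_pos'],s['tcp_rot'],s['joint_vel'].round(3)[:3])
c=grab('wrist')
print(Rq(s['tcp_rot'])[:,0]); cv2.imwrite('pics/w4.png',c['image'])
```

```text
[568.2049511  118.00496204 147.25329546] [-5.26839627e-05  3.59140664e-02  9.99354880e-01  3.22816565e-06] [ 0.    -0.004 -0.   ]
[568.23586002 118.02535363 147.33747001] [2.36144463e-05 3.58484494e-02 9.99357237e-01 2.51374171e-06] [ 0.    -0.003 -0.002]
[568.25347641 118.03844333 147.35683349] [ 4.26619033e-05  3.58002989e-02  9.99358963e-01 -3.30523602e-06] [ 0.001 -0.002  0.   ]
[568.26635756 118.05238575 147.41491343] [ 9.40297208e-05  3.57386688e-02  9.99361165e-01 -9.20000332e-07] [-0.002 -0.    -0.001]
[-9.97445477e-01  7.14316753e-02 -1.88005062e-04]
```

View pics/w4.png

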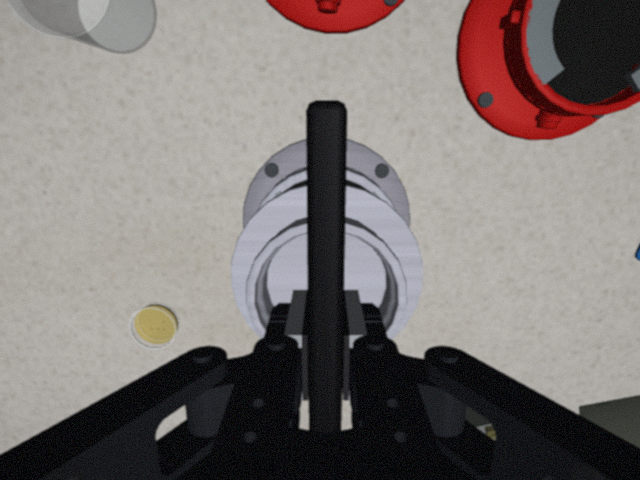

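The section hangs above the tower and is centred sideways: the tower foot spans columns 243–409 and the bar is at 327. Now checking the fore-aft fit from the visible collar and foot arcs.

Run:
```python
from meas import *
c=load('wrist'); P=cloud(c); g=c['image'].max(2)
d=np.hypot(P[...,0]-567,P[...,1]-118)
# foot
m=((d<75)&(P[...,2]>8)&(P[...,2]<22)).astype(np.uint8); print('foot z',np.median(P[...,2][m>0]))
zf=np.median(P[...,2][m>0])
pts=[]
for a in np.linspace(1.35,4.6,80):
    best=None; rr=np.arange(50,72,.25); w=np.c_[567+rr*np.cos(a),118.2+rr*np.sin(a),np.full(len(rr),zf)]
    uv=proj(c,w).astype(np.float32)
    if uv[:,1].max()>225 or (abs(uv[:,0]-327)<30).any(): continue
    p=cv2.remap(cv2.GaussianBlur(g,(3,3),0),uv[:,0].copy(),uv[:,1].copy(),1).ravel().astype(float)
    i=np.argmax(p[4:]-p[:-4])+2; pts.append(w[i,:2])
pts=np.array(pts); print('foot',circ(pts),len(pts))
from scipy.optimize import least_squares
f=least_squares(lambda x:np.hypot(*(pts-x).T)-60,[567,118],loss='soft_l1'); print('fixed r',f.x,np.std(f.fun))
m=((d<52)&(abs(P[...,2]-61)<5)).astype(np.uint8); v,u=np.where(m); print('collar px',len(u),P[...,2][m>0].mean() if len(u) else 0)
o=[]
for col in np.unique(u):
    if abs(col-327)<24: continue
    o.append((col,v[u==col].min()))
p=ray(c,o,61)[:,:2]; f=least_squares(lambda x:np.hypot(*(p-x).T)-45,[567,118],loss='soft_l1'); print('collar fixed r',f.x,np.std(f.fun),len(o))
t=load('top'); g=t['image'].max(2)
uv=proj(t,np.array([[568-75,118+5,171.],[568,118,171],[568+75,118-5,171]])); print(uv); cv2.imwrite('pics/t2.png',cv2.resize(t['image'][170:350,170:370],None,fx=3.3,fy=3.3,interpolation=2))
```

```text
foot z 10.64258246520535
foot (np.float64(565.6559035279266), np.float64(118.17598927739277), np.float64(59.225575827910774)) 56
fixed r [566.77162867 118.10076735] 0.5291307593783046
collar px 972 61.03117357484324
collar fixed r [566.68873333 118.32041965] 0.21797173314432505 92
[[256.48437786 308.18963996]
 [260.10550398 255.14500788]
 [263.66869116 202.94910328]]
```

View pics/t2.png

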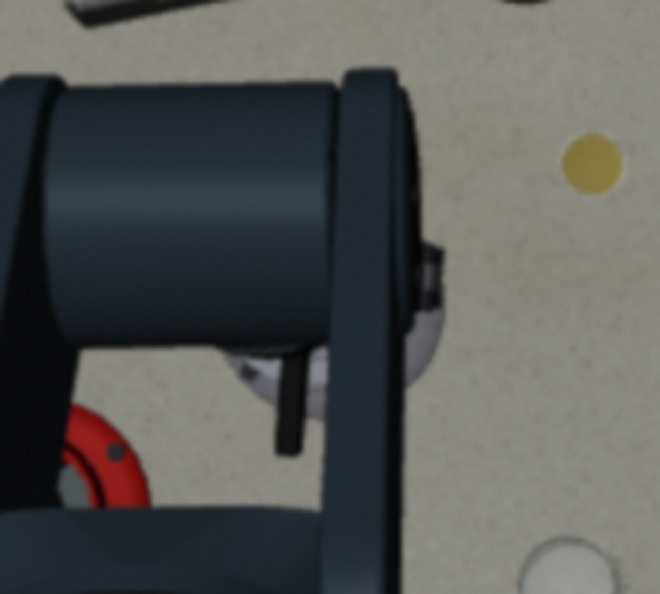

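Along the bar, the tower centre and section axis agree within about 0.6 mm. The top crop's bar end at (289,455) agrees too. Lowering in stages.

apply_moves --pt "1 0.0008 0 0.02 0 0 0" --pt "1 0 0 0.02 0 0 0" --pt "1 0 0 0.02 0 0 0" --pt "1 0 0 0.01 0 0 0" --pt "1 0 0 0 0 0 0"

```text
time: 7.02
tool_pos: [566.2, 118.1, 110.0]
tcp_rot: [-0.002, 0.036, 0.999, -0.0]
ft_force: [-0.1, 0.6, -4.0]
width: 10.8
gripper_force: 59.4
```

apply_moves --pt "1 0 0 0 0 0 0" --pt "1 0 0 0 0 0 0" --pt "1 0 0 0 0 0 0" --pt "1 0 0 0 0 0 0" --pt "1 0 0 0 0 0 0"

```text
time: 7.43
tool_pos: [568.1, 118.2, 112.8]
tcp_rot: [0.0, 0.036, 0.999, 0.0]
ft_force: [-0.0, -0.1, -3.1]
width: 10.2
gripper_force: 59.4
```

apply_moves --pt "1 0 0 0 0 0 0" --pt "1 0 0 0.005 0 0 0" --pt "1 0 0 0.005 0 0 0" --pt "1 0 0 0.005 0 0 0" --pt "1 0 0 0 0 0 0"

```text
time: 7.85
tool_pos: [567.3, 118.1, 104.1]
tcp_rot: [-0.001, 0.036, 0.999, -0.0]
ft_force: [-0.2, 0.4, -3.9]
width: 10.6
gripper_force: 59.5
```

apply_moves --pt "1 0 0 0 0 0 0" --pt "1 0 0 0 0 0 0" --pt "1 0 0 0.005 0 0 0" --pt "1 0 0 0.005 0 0 0" --pt "1 0 0 0 0 0 0"

```text
time: 8.27
tool_pos: [567.4, 118.1, 99.2]
tcp_rot: [-0.001, 0.036, 0.999, -0.0]
ft_force: [0.0, -0.4, -4.6]
width: 10.9
gripper_force: 59.5
```

apply_moves --pt "1 0 0 0 0 0 0" --pt "1 0 0 0 0 0 0" --pt "1 0 0 0 0 0 0" --pt "1 0 0 0 0 0 0" --pt "1 0 0 0 0 0 0"

```text
time: 8.68
tool_pos: [567.9, 118.1, 99.9]
tcp_rot: [0.0, 0.036, 0.999, 0.0]
ft_force: [0.8, -0.2, -3.4]
width: 10.9
gripper_force: 59.5
```

apply_moves --pt "1 0 0 0.005 0 0 0" --pt "1 0 0 0.004 0 0 0" --pt "1 0 0 0 0 0 0" --pt "1 0 0 0 0 0 0" --pt "1 0 0 0 0 0 0"

```text
time: 9.1
tool_pos: [568.0, 118.3, 95.6]
tcp_rot: [0.0, 0.036, 0.999, 0.0]
ft_force: [-1.1, 1.3, 0.6]
width: 10.8
gripper_force: 60.0
```

apply_moves --pt "1 0 0 0.003 0 0 0" --pt "1 0 0 0.002 0 0 0" --pt "1 0 0 0 0 0 0" --pt "1 0 0 0 0 0 0" --pt "1 0 0 0 0 0 0"

```text
time: 9.52
tool_pos: [568.0, 118.5, 95.4]
tcp_rot: [0.001, 0.035, 0.999, 0.0]
ft_force: [-4.3, 0.7, 14.7]
width: 10.6
gripper_force: 62.1
```

Contact came at TCP z 95.4, the height for fully home; resting on the tabs would have been about 14 mm higher. Relaxing the push and releasing.

apply_moves --pt "1 0 0 -0.005 0 0 0" --pt "1 0 0 0 0 0 0" --pt "1 0 0 0 0 0 0" --pt "1 0 0 0 0 0 0" --pt "-1 0 0 0 0 0 0"

```text
time: 9.93
tool_pos: [568.1, 118.0, 95.2]
tcp_rot: [0.0, 0.035, 0.999, -0.0]
ft_force: [-0.2, 0.2, 0.8]
width: 21.4
gripper_force: 0.0
```

apply_moves --pt "-1 0 0 0 0 0 0" --pt "-1 0 0 0 0 0 0" --pt "-1 0 0 0 0 0 0" --pt "-1 0 0 0 0 0 0" --pt "-1 0 0 0 0 0 0"

```text
time: 10.35
tool_pos: [567.8, 118.0, 95.2]
tcp_rot: [-0.0, 0.036, 0.999, -0.0]
ft_force: [1.3, -0.6, -0.2]
width: 81.9
gripper_force: 0.0
```

apply_moves --pt "-1 0 0 -0.06 0 0 0" --pt "-1 0 0 -0.06 0 0 0" --pt "-1 0 0 -0.06 0 0 0" --pt "-1 0 0 0 0 0 0" --pt "-1 0 0 0 0 0 0"

```text
time: 10.77
tool_pos: [569.2, 118.2, 187.4]
tcp_rot: [0.002, 0.036, 0.999, 0.0]
ft_force: [-0.3, 0.6, -0.5]
width: 85.3
gripper_force: 0.0
```

apply_moves --pt "-1 0 0 0 0 0 0" --pt "-1 0 0 0 0 0 0" --pt "-1 0 0 0 0 0 0" --pt "-1 0 0 0 0 0 0" --pt "-1 0 0 0 0 0 0"

```text
time: 11.18
tool_pos: [567.4, 118.1, 184.4]
tcp_rot: [-0.001, 0.036, 0.999, -0.0]
ft_force: [-0.5, -0.0, 0.9]
width: 85.4
gripper_force: 0.0
```

Run:
```python
from meas import *
c=grab('wrist'); print(c['s']['tool_pos'],c['s']['width'],c['s']['ft_force']); cv2.imwrite('pics/w5.png',c['image'])
P=cloud(c); uv=proj(c,np.array([[567,118,117.5],[507,122,117.5],[620,114,117.5]])); print(uv)
b=bar(c,(270,60,390,400),h=117.5); print(b)
m=(np.hypot(P[...,0]-567,P[...,1]-118)<75)&(P[...,2]>105)&(P[...,2]<130); Z=P[...,2][m]; print('bar top z',np.median(Z),len(Z))
q=P[m]; A=np.c_[q[:,:2]-[567,118],np.ones(len(q))]; print('tilt',np.linalg.lstsq(A,q[:,2],rcond=None)[0])
```

```text
[567.35839454 118.10537657 184.3699272 ] 85.44951819430062 [-0.49161339 -0.04210624  0.8752628 ]
[[325.96990097 257.01336537]
 [325.5368574  143.25369756]
 [325.49717469 344.37711002]]
(565.736328125, 118.11762237548828, 12.065524101257324, 146.77093505859375, np.float32(3.0701623))
bar top z 117.64506514403507 5733
tilt [-3.07428172e-04 -1.47023418e-03  1.17516393e+02]
```

View pics/w5.png

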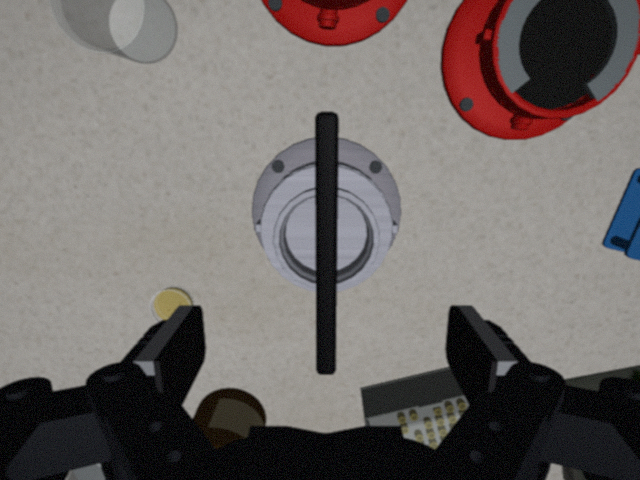

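The section sits level, with the bar top at 117.5 mm (nominal home height), in line with the gaps and the fingers clear. Next I lower the gripper again, half close it loosely around the bar, and twist clockwise.

apply_moves --pt "-1 0 0 0.06 0 0 0" --pt "-1 0 0 0.06 0 0 0" --pt "-1 0 0 0.05 0 0 0" --pt "0.58 0 0 0.008 0 0 0" --pt "0.58 0 0 0 0 0 0"

```text
time: 11.65
tool_pos: [566.4, 118.1, 94.5]
tcp_rot: [-0.002, 0.036, 0.999, -0.0]
ft_force: [-0.7, 0.1, 0.7]
width: 64.0
gripper_force: 0.0
```

apply_moves --pt "0.58 0 0 0 0 0 0" --pt "0.58 0 0 0 0 0 0" --pt "0.58 0 0 0 0 0 0" --pt "0.58 0 0 0 0 0 0" --pt "0.58 0 0 0 0 0 0"

```text
time: 12.07
tool_pos: [568.5, 118.2, 97.4]
tcp_rot: [0.001, 0.036, 0.999, 0.0]
ft_force: [0.5, -0.4, -0.1]
width: 17.8
gripper_force: 0.0
```

apply_moves --pt "0.58 0 0 0 0 0 0" --pt "0.58 0 0 0 0 0 0" --pt "0.58 0 0 0 0 0 0.05" --pt "0.58 0 0 0 0 0 0.08" --pt "0.58 0 0 0 0 0 0.08"

```text
time: 12.48
tool_pos: [567.8, 118.1, 96.4]
tcp_rot: [0.0, 0.119, 0.993, -0.0]
ft_force: [0.5, -0.6, -0.6]
width: 17.9
gripper_force: 0.0
```

apply_moves --pt "0.58 0 0 0 0 0 0.1" --pt "0.58 0 0 0 0 0 0.1" --pt "0.58 0 0 0 0 0 0.1" --pt "0.58 0 0 0 0 0 0.1" --pt "0.58 0 0 0 0 0 0.1"

```text
time: 12.9
tool_pos: [567.8, 118.1, 96.4]
tcp_rot: [0.0, 0.311, 0.95, -0.0]
ft_force: [-0.3, 0.2, -0.3]
width: 17.9
gripper_force: 2.7
```

Run:
```python
from meas import *
s=ctrl.state(); print(s['tool_pos'],s['ft_force'],s['ft_torque'],s['gripper_force'],s['width'])
c=grab('side');print([round(x,3) for x in map(float,bar(c,(240,190,360,240),h=110))])
```

```text
[567.8001496  118.11511918  96.35581351] [-0.26986048  0.17088409 -0.29224662] [ 0.00746847 -0.06440344  0.05057845] 2.665513576939702 17.90552003172737
[572.072, 131.996, 93.254, 147.443, 2.806]
```

apply_moves --pt "0.58 0 0 0 0 0 0.1" --pt "0.58 0 0 0 0 0 0.1" --pt "0.58 0 0 0 0 0 0.1" --pt "0.58 0 0 0 0 0 0.1" --pt "0.58 0 0 0 0 0 0.1"

```text
time: 13.37
tool_pos: [567.8, 118.1, 96.4]
tcp_rot: [0.0, 0.49, 0.872, -0.0]
ft_force: [-0.3, 0.6, 0.0]
width: 17.9
gripper_force: 2.7
```

apply_moves --pt "0.58 0 0 0 0 0 0.1" --pt "0.58 0 0 0 0 0 0.1" --pt "0.58 0 0 0 0 0 0.1" --pt "0.58 0 0 0 0 0 0.1" --pt "0.58 0 0 0 0 0 0.1"

```text
time: 13.78
tool_pos: [567.8, 118.1, 96.4]
tcp_rot: [0.0, 0.65, 0.76, -0.0]
ft_force: [0.1, -0.1, -0.0]
width: 17.8
gripper_force: 2.7
```

apply_moves --pt "0.58 0 0 0 0 0 0.1" --pt "0.58 0 0 0 0 0 0.1" --pt "0.58 0 0 0 0 0 0.1" --pt "0.58 0 0 0 0 0 0.1" --pt "0.58 0 0 0 0 0 0.1"

```text
time: 14.2
tool_pos: [567.8, 118.1, 96.4]
tcp_rot: [0.0, 0.786, 0.618, -0.0]
ft_force: [0.2, -0.2, -0.0]
width: 18.0
gripper_force: 2.7
```

Run:
```python
from meas import *
s=ctrl.state(); print(s['qpos'],s['ft_force'],s['ft_torque'],s['gripper_force'],s['width'])
c=grab('wrist'); cv2.imwrite('pics/w6.png',c['image'])
```

```text
[ 1.25932457e-02  6.52368831e-01  1.65853716e+00 -1.74437811e-04
  8.30794927e-01  2.50627999e-01] [ 0.2349137  -0.1566117  -0.03514504] [-0.06606619 -0.00831318  0.07466897] 2.7217547921463847 17.964774041552396
```

View pics/w6.png

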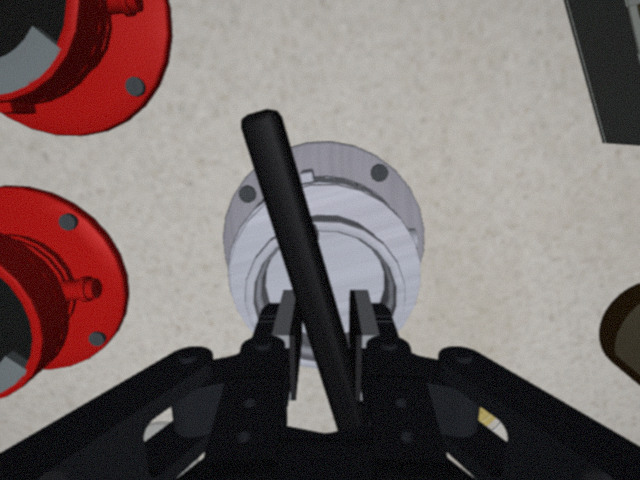

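The bar turns along, lagging the fingers by about 17° as expected, and its end at (262,115) is not yet over the rib at (308,177). Continuing gently until the torque rises.

apply_moves --pt "0.58 0 0 0 0 0 0.03" --pt "0.58 0 0 0 0 0 0.03" --pt "0.58 0 0 0 0 0 0.03" --pt "0.58 0 0 0 0 0 0.03" --pt "0.58 0 0 0 0 0 0.03"

```text
time: 14.67
tool_pos: [567.9, 118.1, 96.4]
tcp_rot: [0.0, 0.821, 0.571, 0.0]
ft_force: [-0.5, 0.5, 0.4]
width: 18.4
gripper_force: 2.9
```

Run:
```python
from meas import *
s=ctrl.state(); print(s['qpos'][5],s['ft_force'],s['ft_torque'],s['gripper_force'],s['width'])
```

```text
0.3680920733898299 [-0.49525376  0.48947112  0.44973242] [0.02885126 0.0338128  0.08590603] 2.9116661567240953 18.372668760988986
```

apply_moves --pt "0.58 0 0 0 0 0 0.03" --pt "0.58 0 0 0 0 0 0.03" --pt "0.58 0 0 0 0 0 0.03" --pt "0.58 0 0 0 0 0 0" --pt "0.58 0 0 0 0 0 0"

```text
time: 15.08
tool_pos: [567.0, 118.5, 96.3]
tcp_rot: [-0.001, 0.84, 0.542, -0.001]
ft_force: [-2.8, 1.8, 3.6]
width: 18.1
gripper_force: 8.0
```

Run:
```python
from meas import *
s=ctrl.state(); print(s['qpos'][5],s['ft_force'],s['ft_torque'],s['gripper_force'],s['width'])
```

```text
0.4369927659399914 [-2.84936045  1.83547628  3.64929225] [0.35934172 0.43388764 0.23110517] 7.964776670560241 18.086287589601472
```

Force and pad load jumped, so it's at the stop. Backing off, opening and lifting for a check.

apply_moves --pt "0.58 0 0 0 0 0 -0.08" --pt "0.58 0 0 0 0 0 -0.08" --pt "0.58 0 0 0 0 0 -0.04" --pt "-1 0 0 0 0 0 0" --pt "-1 0 0 0 0 0 0"

```text
time: 15.5
tool_pos: [568.3, 117.9, 96.3]
tcp_rot: [0.0, 0.796, 0.606, 0.0]
ft_force: [0.6, -0.4, 0.1]
width: 41.2
gripper_force: 0.0
```

apply_moves --pt "-1 0 0 0 0 0 0" --pt "-1 0 0 0 0 0 0" --pt "-1 0 0 0 0 0 0" --pt "-1 0 0 0 0 0 0" --pt "-1 0 0 0 0 0 0"

```text
time: 15.92
tool_pos: [567.9, 118.1, 96.3]
tcp_rot: [0.0, 0.795, 0.606, 0.0]
ft_force: [0.6, 0.1, -0.5]
width: 85.5
gripper_force: 0.0
```

apply_moves --pt "-1 0 0 -0.06 0 0 0" --pt "-1 0 0 -0.06 0 0 0" --pt "-1 0 0 -0.06 0 0 0" --pt "-1 0 0 -0.02 0 0 0" --pt "-1 0 0 0 0 0 0"

```text
time: 16.33
tool_pos: [570.0, 118.2, 199.5]
tcp_rot: [0.002, 0.795, 0.607, 0.003]
ft_force: [0.5, 0.1, -0.1]
width: 85.2
gripper_force: 0.0
```

apply_moves --pt "-1 0 0 0 0 0 0" --pt "-1 0 0 0 0 0 0" --pt "-1 0 0 0 0 0 0" --pt "-1 0 0 0 0 0 0" --pt "-1 0 0 0 0 0 0"

```text
time: 16.75
tool_pos: [567.2, 118.1, 195.0]
tcp_rot: [-0.001, 0.795, 0.606, -0.001]
ft_force: [0.5, -0.0, -0.1]
width: 85.7
gripper_force: 0.0
```

Run:
```python
from meas import *
c=grab('wrist'); print(c['s']['tool_pos'],c['s']['width'],c['s']['ft_force']); cv2.imwrite('pics/w7.png',c['image'])
P=cloud(c); b=bar(c,(230,60,420,410),h=117.5); print(b, 'err vs mount y',b[4]-(np.pi/2-.072))
m=(np.hypot(P[...,0]-567,P[...,1]-118)<75)&(P[...,2]>105)&(P[...,2]<130); q=P[m]; print(np.linalg.lstsq(np.c_[q[:,:2]-[567,118],np.ones(len(q))],q[:,2],rcond=None)[0])
```

```text
[567.16261364 118.09881368 194.98465609] 85.72437607290665 [ 0.45335002 -0.02322182 -0.13964843]
(566.8946533203125, 119.50227355957031, 147.18600463867188, 11.60315227508545, np.float32(1.4282588)) err vs mount y -0.07053757
[-4.18846674e-02  4.97564369e-03  1.17505179e+02]
```

View pics/w7.png

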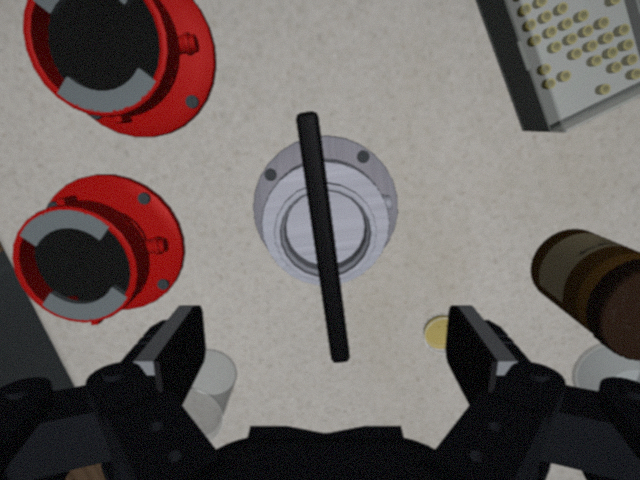

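The bar now lies over the ribs, 0.07 rad past the y axis, which is the stop. It is level, centred and at the right height, the gripper is clear, and the beaker and dish appear in their places. Handing in.

```bash
python3 -c "
from plant import ctrl
print(ctrl.hand_in())"
```

```text
the job is handed in; nothing more can be done
None
```

The filter section is fully home on the tower and turned clockwise to its stop. It is level and let go, with the bar 0.07 rad from the collar's y axis, and I handed the job in at about 17 s; no verdict came back.

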